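# Lock the price card and hold a spring clip gaping around its edge

### The job

Turn the lock ring's lever round to the raised mark on the base, to lock the price card in its stand, and leave it there. Then pick up the spring clip by its wings, squeeze it wide open and hold it level in the air with its gaping jaws on either side of the card's free upright edge, the one away from the ring, well past the edge but touching neither card nor stand. Finish while still holding it squeezed open there, ready for an offer slip to go in, and leave everything else where it is.

Things in the scene. Friction and masses are not known exactly. Their poses are not given: they have to be found in the camera images.
- stand: Price-card stand, fixed, at the left or right of the counter (clip on the other side). Aluminium base x -50..50, y -112..122, 14 mm high; origin on the counter, z up. A stiff white card, 3 mm thick, stands in the plane x = 0, y -105..15, heights 30..120 mm. Two slot cheeks (34 mm over both, 36 mm high) hold its foot over y -70..15. Lock ring at x 0, y 75; a tongue 8 mm high reaches x -80 there.
- card_edge (a point): Middle of the card's free upright edge, 75 mm above the counter (the edge runs from 30 to 120 mm; below it is only the base). Axes are the stand's: x is the card's normal, +y points from the edge into the card, z up.
- ring_axis (a point): Point on the upright axis of the lock ring, 37 mm above the counter. The ring is 28 mm in radius, 16 to 34 mm high, with a stud of 20 mm diameter through it, its top 52 mm above the counter.
- lock_mark (a point): The raised dark mark (10 x 5 mm, its top 14 mm above the counter, where this point is), 74.5 mm from the ring's axis on its -x side (stand frame): the ring is locked when the lever points here.
- lever (a point): Point in the ring's lever, 52 mm from the ring's axis, 44 mm above the counter. The lever is an upright dark steel fin standing out radially from the ring, 10 mm thick, 24 to 64 mm from the axis, underside 16 and top 52 mm above the counter; it can be pinched from above across its thickness.
- lock_ring (a joint): Angle of the lock ring about its upright axis (rad), counter-clockwise from above positive; 0 = lever at the mark (along the stand's -x), -1.57 would be lever along the stand's +y. Starts at -1.3 to -0.7, stops at -1.5 and +0.35, turns with a light friction (0.08 N m) and stays where it is left.
- clip: Steel spring clip (bag-clip type), 80 g (varies), on its side on the counter. Origin on the upright hinge pin, at the underside; 28 mm high (z). Frame of one half; closed, the jaws point to +x and meet 50 mm from the pin; two wings splay to -x, ending 38 mm behind it, 44 mm apart over their outer faces. Plates 4 mm, jaws bulge to 26 mm wide. Squeezing the wings opens the jaws.
- clip_pin (a point): On the hinge pin (9 mm diameter), at half the clip's height, 14 mm above its underside. The two halves turn equally: with opening q the clip's middle line points from the pin along clip's x axis turned by -q/2 about z.
- jaw_tip_a (a point): Middle of the jaw tip of the half with the clip's frame (4 mm plate), 14 mm above the clip's underside.
- jaw_tip_b (a point): Middle of the other half's jaw tip, 14 mm above the clip's underside. Fully open, the tips are 33 mm apart between their middles and 47 mm in front of the pin.
- clip_half (a joint): Opening of the clip between its halves (rad): 0 closed, 0.56 fully open (stop); then the wings are parallel, 22 mm over their outer faces, reaching 42 mm behind the pin. The spring needs 0.10 N m closed, 0.24 N m fully open: about 10 N on each wing 24 mm behind the pin.
- tart_a: Bystander: berry tart, 58 mm across, 30 mm high, beyond the middle; origin at its underside.
- tart_b: Bystander: berry tart, 58 mm across, 30 mm high, on the robot's side; origin at its underside.
- shaker: Bystander: steel sugar shaker, 54 mm across, 105 mm high; origin at its underside.
- cake: Bystander: layered cake on a gold board, 173 mm across, 97 mm high; origin at its underside.
- spatula: Bystander: spatula lying flat at the left, near side.
- sauce_cup: Bystander: white cup, 70 mm across, 45 mm high; origin at its underside.
- plate: Bystander: black plate, 170 mm across, at the right, near side; origin at its underside.

How it is judged:
On the way, in this order (a step that is already met when the one before it is completed fails the run):
1. the lock ring's lever points at the mark (value of joint lock_ring between -0.12 and 0.12 rad), for 0.2 s.
2. the clip is squeezed open in the fingers and lifted off the counter (value of joint clip_half above 0.4 rad and contact force between the fingers and clip above 2 N and height (world z) of clip above 0.025 m), for 0.2 s.
At the end, for the whole second after the job is handed in: Lever within 0.12 rad of its mark; clip held in the fingers, open over 0.40 rad, level (0.3 rad), at rest, in the air, touching neither card nor stand; jaw tips on opposite sides of the card, each over 5 mm from its plane, 6 mm past the free edge and within 40 mm of its mid-height; pin outside (all of step 1 and value of joint clip_half above 0.4 rad and contact force between the fingers and clip above 2 N and height (world z) of clip above 0.02 m and ((x of jaw_tip_a in the frame of card_edge above 0.005 m and x of jaw_tip_b in the frame of card_edge below -0.005 m) or (x of jaw_tip_a in the frame of card_edge below -0.005 m and x of jaw_tip_b in the frame of card_edge above 0.005 m)) and y of each of jaw_tip_a, jaw_tip_b in the frame of card_edge above 0.006 m and y of clip_pin in the frame of card_edge below -0.003 m and z of jaw_tip_a in the frame of card_edge between -0.04 and 0.04 m and z of jaw_tip_b in the frame of card_edge between -0.04 and 0.04 m and angle between clip's own z axis and vertical below 0.3 rad and contact force between clip and stand below 0.3 N and linear speed of clip below 0.03 m/s); the arm keeps its last pose, push and grip.
It fails at once if a bystander is pushed more than 20 mm (distance of any of tart_a, tart_b, shaker, cake, spatula, sauce_cup, plate from where it was at the start of the episode above 0.02 m).
It also fails if it takes over 53 s, if anything falls off the work surface, if the arm or the gripper's body presses on something with over 40 N, if the wrist force passes 120 N, or if a joint passes its speed limit or range.

### The arm

A 7-joint arm with a two-finger parallel gripper is mounted at the origin on the work surface. World frame = base frame: x ahead of the robot, y to its left, z up, the work surface at z = 0. Lengths are in m, angles in rad, forces in N, time in s.
With the tool pointing down it reaches from about 0.425 to 0.925 m from the base axis. Payload 6.8 kg.
Tool frame: the origin (TCP) lies between the finger pads; the fingertips stand 22 mm ahead of it and the grasp point (between the pads) lies 3 mm ahead of it; z points along the fingers, y is the line along which they close (so a half turn about z gives the same grasp; the last joint's range is limited). The gripper opens to 85 mm and grips with 20 to 120 N. Pads are 22 mm wide; open, the fingers measure 114 mm over their backs; the gripper's body (76 mm by 85 mm) begins 54 mm behind the grasp point. The pads swing forward as they close: fully open they stand 13 mm farther back than shut.
Start: joints at [1.106, 0.477, 0.022, 1.555, -0.011, 1.109, -0.083], TCP at [0.236, -0.633, 0.223] pointing down, gripper open.
Joint ranges: [-2.96, 2.96], [-0.34, 2.1], [-1.41, 1.46], [0.24, 2.44], [-1.37, 4.51], [0.17, 1.92], [-2.96, 2.96]. Speed limits (rad/s): [2.39, 2.39, 3.14, 3.14, 3.14, 3.14, 3.14].

### API

Orientations are given as a unit quaternion [w, x, y, z].
In Python, from station import bot gives the robot as it stands.
- The arm moves only by the tool servo_tool, never from a script. Its argument "motion" is a list that holds one entry, the list of rows, each a list of 5 numbers: the opening, from 0 (shut) to 1 (fully open), then the shift along the world's x, y, z each as a share of 0.04 m, from -1 to 1, then the turn about the world's z as a share of 0.12 rad, from -1 to 1. A call has 1 to 20 rows; each row shifts and turns the commanded pose from where the row before left it; what a row does not reach is not made up. A row lasts 1/10 s, in which the tool goes at most 50 mm and 8.59 degrees, less where a joint would pass 70% of its speed; a pose out of reach is approached as far as the arm can. A call with a number of a shift or a turn outside -1 to 1 is refused whole. A call with a gripper value outside its range is refused whole. The fingers move at their own pace and stop on an object; "newtons" is the grip in N (left out, the last holds). Time passes only in rows, so rows that do not move let the fingers close. It gives the time, the measured TCP pose, the force, the opening and the grip force at its end, in the units of the state.
- bot.get_obs(): the state, without advancing time (a new reading comes with each control period).
- bot.read_camera(name): name is "side" or "top" or "wrist"; returns (picture, depth): 420x560x3 uint8, red, green, blue; 420x560 float32, m along the optical axis (not along the pixel's ray), 0 where there is no reading.
- bot.get_calibration(name): a dict with "fovy" (degrees; the focal length in pixels is half the picture's height over the tangent of half this angle, whatever the lens; pixels are square), "cx", "cy" (the principal point, pixels), "view" (4x4, takes a point from world to camera coordinates). Camera axes: x right, y down, z forward; pixel columns grow to the right and rows downward; lengths in m; the calibration is good to about 2 mm. A picture is of the moment at which its call begins: read the wrist's pose just before it. get_calibration takes no time and is no camera call; for the wrist camera it gives the pose at the moment of the call.
- bot.hand_in(): hands the job in; it is judged then, once.
The state is a dict: "t": time; "q": joint angles; "joint_vel": joint speeds; "joint_torque": joint torques, N m; "eef_pos": TCP position; "tool_rot": TCP orientation; "contact_force": force on the tool from outside, world axes, zero at the start; "torque": the same for the moment, N m; "gripper_width": opening from 0.0 (shut) to 1.0 (fully open); "grasp_force": force on a finger pad.
Only numpy, scipy, OpenCV 4.12 (cv2) and the standard library are available. Lean on these libraries where they do the work, as an engineer would, in place of code of your own. Each camera call takes 0.05 s, during which the arm holds its last target. There are 200 camera calls.

## Working session

There is one attempt and no reset: what is moved stays moved. The work goes in short steps, Python scripts to look and compute and a tool call to move; the robot and the scene stay as the last step left them, time stands still between calls to the robot, and variables do not carry over. Pictures are saved under pics/ and viewed, at most 10 in all, crops included, and the job is handed in when it is done.

Besides the shell and the picture viewer there is one more tool, called after "Call:" as name([rows], argument=value, ...), one row to a line, values as JSON. servo_tool: Moves the arm, as the interface text tells. Shift numbers are shares of 0.04 m and turn numbers shares of 0.12 rad, none past 1 either way. Its arguments: {"type":"object","properties":{"motion":{"type":"array"},"newtons":{"type":"number"}},"required":["motion"]}

```bash
mkdir -p pics
cat > h.py <<'E'
import numpy as np, cv2
from station import bot
def cam(n):
    c=bot.get_calibration(n); im,d=bot.read_camera(n)
    f=210/np.tan(np.radians(c['fovy'])/2); return c,im,d,f
def cloud(c,d,f):
    v,u=np.mgrid[0:420,0:560]
    P=np.stack([(u-c['cx'])/f*d,(v-c['cy'])/f*d,d,np.ones_like(d)],-1)
    return (P@np.linalg.inv(c['view']).T)[...,:3]
E
python3 - <<'E'
from h import *
for n in ['top','side']:
    c,im,d,f=cam(n); print(n,c,f)
    P=cloud(c,d,f); np.savez(n+'.npz',im=im,d=d,P=P)
    cv2.imwrite(f'pics/{n}.png',cv2.resize(im[...,::-1],(784,588)))
print(bot.get_obs())
E
```

```text
top {'fovy': 55.01557550943035, 'cx': 270.29693741894465, 'cy': 212.73939321112388, 'view': array([[-0.02270558, -0.99967075, -0.01195226,  0.03785567],
       [-0.99579216,  0.02367596, -0.08852923,  0.59176702],
       [ 0.08878306,  0.00989186, -0.99600187,  1.08708064],
       [ 0.        ,  0.        ,  0.        ,  1.        ]])} 403.2724071506207
side {'fovy': 54.140407272114125, 'cx': 282.7938146562288, 'cy': 205.17009859757124, 'view': array([[ 0.91281748, -0.4081822 ,  0.01231057, -0.51644007],
       [-0.29691425, -0.68408247, -0.66623803,  0.20883541],
       [ 0.28036795,  0.60449853, -0.74563754,  0.8139099 ],
       [ 0.        ,  0.        ,  0.        ,  1.        ]])} 410.9027746820347
{'t': 0.1, 'q': array([ 1.10589677,  0.4777119 ,  0.02231791,  1.55635887, -0.01148534,
        1.10928392, -0.08311966]), 'joint_vel': array([ 1.94628565e-04, -1.46296092e-03,  1.61603863e-03, -4.96075184e-03,
        9.51246279e-05,  2.08352100e-03,  9.81347002e-04]), 'joint_torque': array([ 4.51326807e-03, -5.97756100e+01,  1.61372043e+00, -2.81953025e+01,
        1.28511968e-02,  5.02265728e-03,  2.94659742e-05]), 'eef_pos': array([ 0.23557021, -0.63197611,  0.22222353]), 'tool_rot': array([-7.91236277e-04,  9.84126035e-01,  1.77469097e-01, -2.03826918e-04]), 'contact_force': array([-0.06817196, -0.61184465,  0.19808699]), 'torque': array([-0.03220204, -0.0139835 ,  0.0448487 ]), 'grasp_force': 0.0, 'gripper_width': 0.9995289993632419}
```

View pics/top.png

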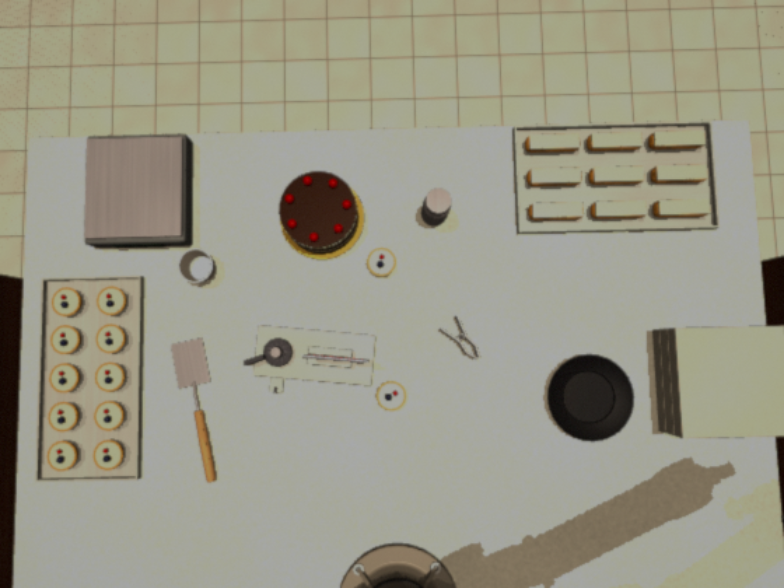

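View pics/side.png

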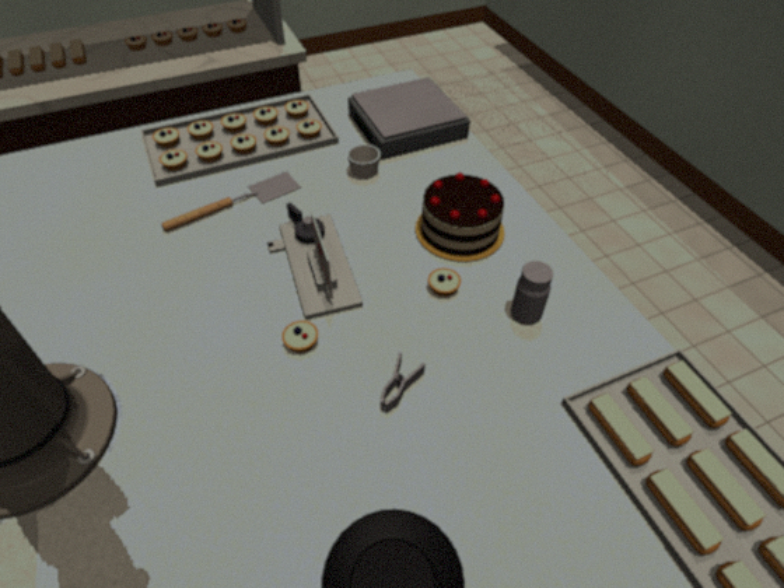

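The top view shows the stand at left: base at (255-375, 325-385), ring at (278,352), lever pointing to (248,362), tongue and mark at (277,385). The card's free edge is at (368,360). The clip has its wings at (443,328) and (459,320), pin near (457,338) and jaw tips near (477,356). I'll measure these from the depth.

```bash
cat > m.py <<'E'
from h import *
z=np.load('top.npz');P=z['P'];im=z['im']
def reg(u0,u1,v0,v1,z0,z1):
    m=np.zeros(P.shape[:2],bool); m[int(v0/1.4):int(v1/1.4),int(u0/1.4):int(u1/1.4)]=1
    return m&(P[...,2]>z0)&(P[...,2]<z1)&(z['d']>0)
t=P[reg(480,540,250,330,-.05,.05)];print('table z',np.median(t[:,2]),t[:,2].std())
def rect(n,m):
    p=P[m]; r=cv2.minAreaRect((p[:,:2]*1000).astype(np.float32)); print(n,len(p),r,'meanz',p[:,2].mean(), 'mean',p.mean(0))
rect('base+',reg(240,385,318,395,.008,.024))
rect('card',reg(295,375,340,370,.08,.14))
rect('cheeks',reg(295,375,340,370,.028,.045))
rect('stud',reg(266,290,338,366,.046,.06))
rect('lever',reg(238,290,338,372,.042,.06))
rect('ring',reg(238,295,332,372,.028,.04))
rect('clip',reg(435,485,310,365,.015,.045))
s=np.load('side.npz');Q=s['P']
for n,(x0,x1,y0,y1,z0,z1) in dict(card=(.4,.7,.0,.3,.06,.14),lever=(.4,.7,.1,.35,.042,.06),clip=(.4,.7,-.2,0,.015,.045)).items():
    m=(Q[...,0]>x0)&(Q[...,0]<x1)&(Q[...,1]>y0)&(Q[...,1]<y1)&(Q[...,2]>z0)&(Q[...,2]<z1)&(s['d']>0)
    p=Q[m];print('side',n,len(p));
    if len(p): print(cv2.minAreaRect((p[:,:2]*1000).astype(np.float32)),p.mean(0))
np.set_printoptions(precision=0,suppress=True,linewidth=250)
zz=P[222:260,308:348]; 
for r in range(0,zz.shape[0]): print(''.join('%3d'%min(99,max(-9,q*1000)) for q in zz[r,:,2]))
print(zz[0,0]*1000,zz[0,-1]*1000,zz[-1,0]*1000)
a=im[215:265,300:355,::-1];b=im[220:290,165:285,::-1]
cv2.imwrite('pics/c.png',np.hstack([cv2.resize(a,(330,400),interpolation=2),cv2.resize(b,(460,400),interpolation=2)]))
E
python3 m.py
```

```text
table z -0.00022936953996155474 0.002130956356487572
base+ 2367 ((470.35833740234375, 146.72171020507812), (267.28546142578125, 130.5805206298828), 84.96015930175781) meanz 0.014019508268715722 mean [0.48124073 0.14901496 0.01401951]
card 78 ((478.6357727050781, 105.37821197509766), (118.74573516845703, 3.6312122344970703), 83.6739730834961) meanz 0.11626025099420567 mean [0.47909823 0.10692051 0.11626025]
cheeks 316 ((479.19097900390625, 109.21524047851562), (109.71640014648438, 33.91310501098633), 83.78880310058594) meanz 0.03591617997993926 mean [0.48066979 0.12119441 0.03591618]
stud 44 ((491.91021728515625, 223.84376525878906), (17.512413024902344, 17.13252830505371), 46.09335708618164) meanz 0.05213623100315763 mean [0.49196018 0.22396308 0.05213623]
lever 106 ((485.40478515625, 250.35928344726562), (17.853214263916016, 74.06623077392578), 13.479016304016113) meanz 0.05164244248449517 mean [0.48429993 0.24716267 0.05164244]
ring 287 ((492.87420654296875, 237.2845001220703), (81.87477111816406, 54.64615249633789), 85.558349609375) meanz 0.0339670537592157 mean [0.49149546 0.2233
[... 4602 characters left out ...]
-2 -1 19 26 29 24  7 24 27 -3  1  0  2 -2
 -1 -1 -2  3 -1  0 -1  1  2 -1 -1  1 -1 -2 -1  0  5  0  1  0 -1 -3  0 -4  0  2  0 -1  0  0 24 26 31 -2 -3 -1  0 -2  1  0
  1  0 -1  0  0  0 -2 -1  2  0  0  0  0  4 -3 -4  0  1  0  3  0 -1  0  0  0 -2  1  0  0  2 -2 -5 -2  0  0 -1  1  3  0  0
 -4  1  0  0  0 -2  0 -5  1  2 -1  0 -1  4 -6  0 -1  0 -1  0  0  0 -3  1  0 -2 -1 -2 -1  3  0 -2  0 -1 -1 -3  1  0  1 -2
  1 -2  1 -2  1  3  1  0 -4 -2  1  1  1  0  0  0  1 -1 -2  0 -1  1  0  1 -3  0 -3 -2  0  0  2  1 -1  0  0 -5  0  0 -1  0
  1 -2  0  1  0  0 -1  2  0  0  1 -4  3  2  1 -1  1  1 -1  0 -2  0  0  0  0  0 -1 -2  0  0 99  2 -2  0  1  0  2  4  1 -2
[566. -81.   1.] [ 563. -191.    2.] [463. -78.   1.]
```

View pics/c.png

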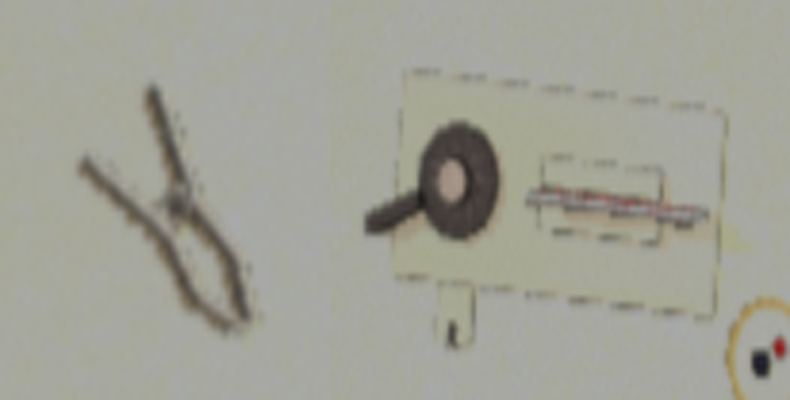

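The crop confirms this: lever pointing left and slightly towards the robot, clip jaws closed towards the lower right. All in mm:
- **Stand:** yaw about -6.3°, ring axis (491.9, 224.5), card edge (472, 46).
- **Lever:** about -1.14 rad, its point at (475.6, 274).

These agree with the given sizes, and the stud was found at (491.9, 223.8). I'm moving over the lever now.

Call:
servo_tool([
  [[0.6,0.75,1,0,0.8],[0.6,0.75,1,0,0.8],[0.6,0.75,1,0,0.8],[0.6,0.75,1,0,0.8],[0.6,0.75,1,0,0.8],[0.6,0.75,1,0,0.8],[0.6,0.75,1,0,0.8],[0.6,0.75,1,0,0.8],[0.6,0,1,0,0.8],[0.6,0,1,0,0.8],[0.6,0,1,0,0.8],[0.6,0,1,0,0.8],[0.6,0,1,0,0.8],[0.6,0,1,0,0.8],[0.6,0,1,0,0.8],[0.6,0,1,0,0.8],[0.6,0,1,0,0],[0.6,0,1,0,0],[0.6,0,1,0,0],[0.6,0,0,0,0]],
])

```text
t: 2.1
eef_pos: [0.4748, 0.1338, 0.2235]
tool_rot: [-0.001, 0.581, 0.814, 0.001]
contact_force: [0.7, -0.4, 0.7]
gripper_width: 0.597
grasp_force: 0.0
```

Run:
```python
from h import *
P=np.load('top.npz')['P'].reshape(-1,3)*1000
m=(abs(P[:,0]-508)<60)&(abs(P[:,1]+139)<50)&(P[:,2]>21)&(P[:,2]<33)
p=P[m][:,:2]
# closed clip model: fit (pin, angle); outline of plates as polyline
from scipy.optimize import least_squares
def seg(a,b,n=30): return np.linspace(a,b,n)
def model(k):
    h=np.r_[seg((-38,20),(0,3)),seg((0,3),(22,11)),seg((22,11),(50,2))]
    return np.r_[h,h*[1,-1]]
from scipy.spatial import cKDTree
def res(x):
    c,s=np.cos(x[2]),np.sin(x[2]); q=(p-x[:2])@np.array([[c,-s],[s,c]])
    return np.minimum(cKDTree(model(0)).query(q)[0],8)
best=min((least_squares(res,[508+a,-139+b,np.radians(-147.6)],diff_step=1e-3) for a in(-5,5,15) for b in(-5,5,15)),key=lambda r:r.cost)
print(best.x,np.degrees(best.x[2]),np.sqrt(np.mean(best.fun**2)),len(p))
```

```text
[ 510.02013522 -137.84392759   -2.48375978] -142.30895290652856 2.658024007096145 140
```

Call:
servo_tool([
  [[0.6,0,1,0,0],[0.6,0,1,0,0],[0.6,0,1,0,0],[0.6,0,0.5,0,0],[0.6,0,0,-1,0],[0.6,0,0,-1,0],[0.6,0,0,-1,0],[0.6,0,0,0,0],[0.6,0,0,0,0]],
])

```text
t: 3.0
eef_pos: [0.4757, 0.2671, 0.1033]
tool_rot: [-0.0, 0.585, 0.811, -0.001]
contact_force: [0.3, 0.3, 1.6]
gripper_width: 0.599
grasp_force: 0.0
```

Run:
```python
from h import *
o=bot.get_obs();print(o['eef_pos'],o['q'])
c,im,d,f=cam('wrist');P=cloud(c,d,f)*1000
cv2.imwrite('pics/w1.png',im[...,::-1])
m=(abs(P[...,2]-52)<5)&(d>0)&(P[...,0]>420)&(P[...,0]<540)&(P[...,1]<300)&(P[...,1]>200)
p=P[m];r=np.hypot(p[:,0]-491.9,p[:,1]-224.5);q=p[(r>30)&(r<66)];print(len(q),q.mean(0),np.degrees(np.arctan2(q[:,1].mean()-224.5,q[:,0].mean()-491.9)));q=p[r<14];print(len(q),q.mean(0) if len(q) else 0)
```

```text
[0.4756781  0.26713002 0.1033062 ] [-0.12575573  0.49254896 -0.63447336  1.9371174   0.38672124  0.83621444
 -0.64612644]
643 [477.09912031 269.10883682  51.04507582] 108.3554597541768
541 [491.4994486  224.49878489  51.0444816 ]
```

View pics/w1.png

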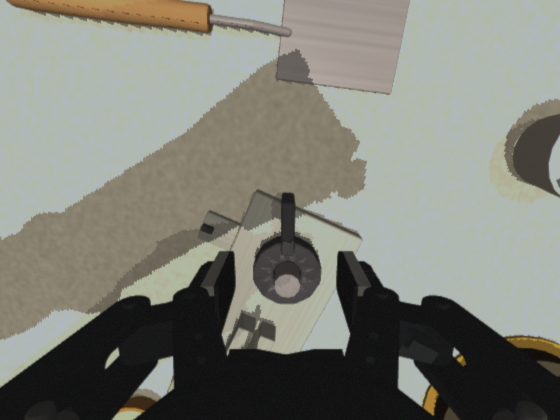

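The wrist view shows the lever standing between the fingers (column 288, rows 195-250). Its measured angle, 108.4°, agrees with the first measurement. Next I lower and pinch.

Call:
servo_tool([
  [[0.6,0,0.17,-0.7,0],[0.6,0,0,-0.7,0],[0.6,0,0,0,0],[0,0,0,0,0],[0,0,0,0,0],[0,0,0,0,0],[0,0,0,0,0],[0,0,0,0,0]],
], newtons=20)

```text
t: 3.85
eef_pos: [0.4761, 0.2744, 0.0477]
tool_rot: [0.0, 0.585, 0.811, 0.0]
contact_force: [-0.6, 0.5, 0.5]
gripper_width: -0.002
grasp_force: 0.0
```

Run:
```python
from h import *
o=bot.get_obs();p=o['eef_pos']*1000;a=bot.get_obs()['tool_rot'];print(p,o['grasp_force'],o['gripper_width'])
ang=2*np.degrees(np.arctan2(a[2],a[1]))  # lever dir = tool y + 90
ax=np.array([491.6,224.5]);v=p[:2]-ax;th0=np.arctan2(v[1],v[0]);print(ang,np.degrees(th0),np.hypot(*v))
end=np.radians(173.7);N=11
for i in range(1,N+1):
    th=th0+(end-th0)*i/N;tp=th0+(end-th0)*(i-1)/N
    R=np.hypot(*v);print(np.round(R*np.array([np.cos(th)-np.cos(tp),np.sin(th)-np.sin(tp)])/40,3),(end-np.radians(ang))/N/.12)
```

```text
[476.0864574  274.38475231  47.70661847] 0.0 -0.0019030855901482264
108.43904977208008 107.27504933601988 52.24134873266414
[-0.129 -0.048] 0.8628927685282924
[-0.123 -0.061] 0.8628927685282924
[-0.116 -0.074] 0.8628927685282924
[-0.108 -0.085] 0.8628927685282924
[-0.098 -0.096] 0.8628927685282924
[-0.088 -0.106] 0.8628927685282924
[-0.076 -0.115] 0.8628927685282924
[-0.063 -0.122] 0.8628927685282924
[-0.05  -0.128] 0.8628927685282924
[-0.036 -0.133] 0.8628927685282924
[-0.022 -0.136] 0.8628927685282924
```

Run:
```python
from h import *
c,im,d,f=cam('wrist')
c2,im2,d2,f2=cam('side')
x=im2[120:280,150:320]
cv2.imwrite('pics/w2.png',np.hstack([cv2.resize(im,(480,360)),cv2.resize(x,(320,360))])[...,::-1])
print(bot.get_obs()['gripper_width'])
```

```text
-0.0011704666961856014
```

View pics/w2.png

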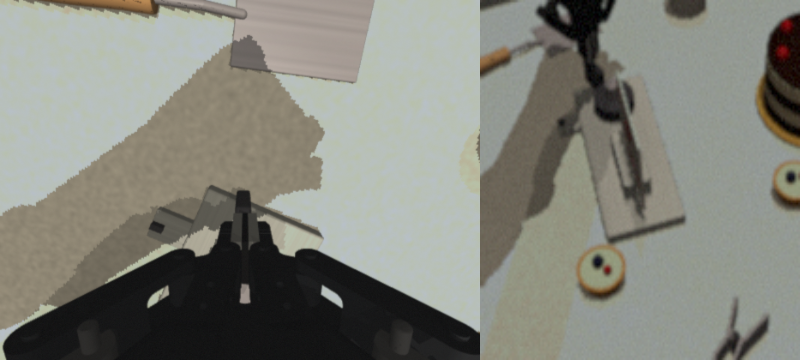

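The wrist crop shows the lever fin's tip (243,200) between the two fingers, so it looks pinched even though the width reads about 0. I'll swing it along the arc.

Call:
servo_tool([
  [[0,-0.129,-0.048,0,0.863],[0,-0.123,-0.061,0,0.863],[0,-0.116,-0.074,0,0.863],[0,-0.108,-0.085,0,0.863],[0,-0.098,-0.096,0,0.863],[0,-0.088,-0.106,0,0.863],[0,-0.076,-0.115,0,0.863],[0,-0.063,-0.122,0,0.863],[0,-0.05,-0.128,0,0.863],[0,-0.036,-0.133,0,0.863],[0,-0.022,-0.136,0,0.863],[0,0,0,0,0],[0,0,0,0,0],[0,0,0,0,0]],
])

```text
t: 5.35
eef_pos: [0.4395, 0.2305, 0.0472]
tool_rot: [0.0, 0.056, 0.998, 0.0]
contact_force: [0.7, 0.9, 0.6]
gripper_width: 0.001
grasp_force: 0.0
```

Run:
```python
from h import *
o=bot.get_obs();p=o['eef_pos']*1000;a=o['tool_rot'];print(p,2*np.degrees(np.arctan2(a[2],a[1])),o['gripper_width'],o['grasp_force'],o['contact_force'],np.round(o['q'],2))
c,im,d,f=cam('wrist');P=cloud(c,d,f)*1000
cv2.imwrite('pics/w3.png',im[...,::-1])
```

```text
[439.51325708 230.52655879  47.20935327] 173.6135804712943 0.0011948679030292302 0.0 [0.6827192  0.92681158 0.58467427] [ 0.08  0.6  -0.86  2.07  0.66  0.77  0.26]
```

View pics/w3.png

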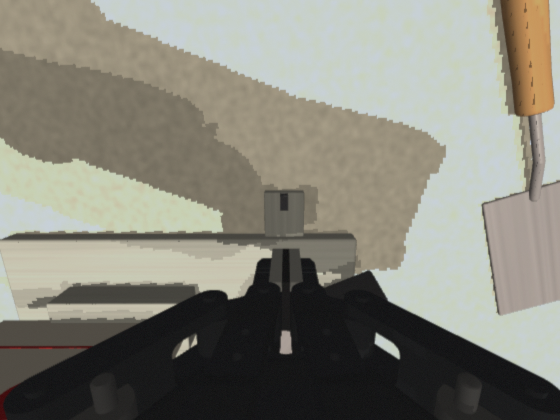

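The lever didn't follow; it shows as the dark piece at (355,287), to the right of the shut fingers. I'll raise the tool and measure it again.

Call:
servo_tool([
  [[0,0,0,1,0],[0,0,0,1,0],[0,0,0,1,0],[0.6,0,0,0,0],[0.6,0,0,0,0],[0.6,0,0,0,0]],
])

```text
t: 6.0
eef_pos: [0.4388, 0.2296, 0.1662]
tool_rot: [-0.001, 0.055, 0.998, -0.001]
contact_force: [-1.0, -0.5, -0.1]
gripper_width: 0.506
grasp_force: 0.0
```

Run:
```python
from h import *
print(bot.get_obs()['eef_pos'],bot.get_obs()['gripper_width'])
for n in ['wrist','side','top']:
    c,im,d,f=cam(n);P=cloud(c,d,f)*1000
    if n=='wrist': cv2.imwrite('pics/w4.png',im[...,::-1])
    r=np.hypot(P[...,0]-491.6,P[...,1]-224.5)
    for lo,hi in((15,24),(24,34),(46,55)):
        q=P[(d>0)&(r>31)&(r<66)&(P[...,2]>lo)&(P[...,2]<hi)]
        if len(q): 
            th=np.degrees(np.arctan2(q[:,1]-224.5,q[:,0]-491.6))%360;print(n,lo,len(q),np.percentile(th,[5,50,95]))
```

```text
[0.43883294 0.22956411 0.16615162] 0.5064214981043289
wrist 15 151 [111.93299256 118.29033898 268.12929159]
wrist 24 150 [112.36133332 114.79751352 262.64883731]
wrist 46 414 [103.42407463 110.23774641 262.64269817]
side 15 78 [ 33.68653918 206.31173283 318.1454325 ]
side 24 32 [116.70617458 122.68291579 240.13937208]
side 46 40 [108.88065713 114.92547597 121.67917836]
top 15 293 [ 27.52908878 217.4292765  337.16152942]
top 24 3 [113.13857681 115.54498039 262.30072366]
top 46 44 [102.68217155 107.61035902 113.93286696]
```

View pics/w4.png

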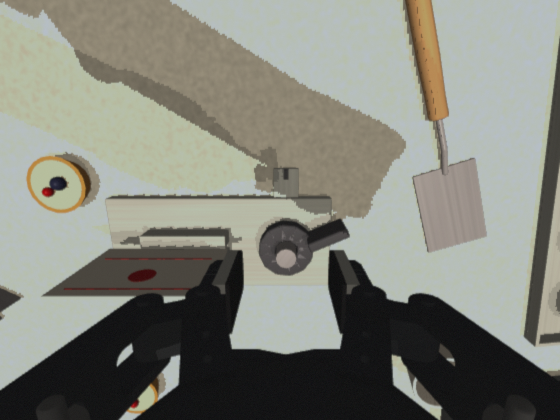

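Run:
```python
from h import *
from scipy.spatial.transform import Rotation as R
o=bot.get_obs();c,im,d,f=cam('wrist');P=cloud(c,d,f)
T=R.from_quat(o['tool_rot'][[1,2,3,0]]).as_matrix();t=o['eef_pos'];L=((P-t)@T)*1000
print('T',T.round(2));print('cam in tool',((-c['view'][:3,:3].T@c['view'][:3,3]-t)@T*1000).round(), 'axes',(T.T@c['view'][:3,:3].T).round(2))
print(o['gripper_width'])
for v,u in((258,238),(270,235),(258,333),(290,235),(315,225),(258,225),(252,232)): print(v,u,round(float(d[v,u]),3),L[v,u].round(1))
m=(d>0)&(d<.2);print(m.sum(),np.percentile(L[m],[0,1,50,99,100],axis=0).round(1))
for y in (-26,26):
    q=c['view']@np.r_[t+T@np.array([0,y/1000,.022]),1];print(q[:2]/q[2]*f+[c['cx'],c['cy']])
```

```text
T [[-0.99  0.11 -0.  ]
 [ 0.11  0.99 -0.  ]
 [ 0.   -0.   -1.  ]]
cam in tool [  68.   -0. -150.] axes [[ 0.   -0.96 -0.27]
 [ 1.    0.    0.  ]
 [-0.   -0.27  0.96]]
0.6034490349699819
258 238 0.329 [-70.1 -51.6 152.6]
270 235 0.332 [-84.2 -55.4 152. ]
258 333 0.344 [-76.4  53.9 166.5]
290 235 0.355 [-117.4  -59.3  166.7]
315 225 0.128 [ -8.9 -25.8 -38.7]
258 225 0.138 [ 10.2 -27.8 -23. ]
252 232 0.145 [ 10.1 -25.8 -16.1]
51971 [[ -14.   -66.  -110.1]
 [ -11.2  -61.4 -108.3]
 [  10.6   -1.   -86.3]
 [  19.4   60.2  -21. ]
 [  20.7   65.    -9.8]]
[243.05707019 242.25357773]
[328.54892452 242.31947584]
```

Run:
```python
from h import *
from scipy.spatial.transform import Rotation as R
o=bot.get_obs();T=R.from_quat(o['tool_rot'][[1,2,3,0]]).as_matrix();t=o['eef_pos']
for n in ['side','top']:
    c,im,d,f=cam(n);P=cloud(c,d,f);L=((P-t)@T)*1000
    m=(d>0)&(abs(L[...,0])<25)&(abs(L[...,1])<75)&(L[...,2]<60)&(L[...,2]>-120)
    q=L[m];print(n,len(q))
    for a in range(-120,60,10):
        s=q[(q[:,2]>=a)&(q[:,2]<a+10)]
        if len(s): print(a,len(s),s[:,:2].min(0).round(),s[:,:2].max(0).round())
    if n=='side':
        for y in(-30,30):
            w=c['view']@np.r_[t+T@np.array([0,y/1000,.017]),1];print('tip px',w[:2]/w[2]*f+[c['cx'],c['cy']])
        x=im[60:240,120:330];cv2.imwrite('pics/s5.png',cv2.resize(x,(700,600))[...,::-1])
```

```text
side 648
-120 164 [-17. -69.] [22. 11.]
-110 122 [-16. -69.] [22. 12.]
-100 72 [-14. -67.] [ 20. -10.]
-90 64 [-14. -65.] [ 20. -18.]
-80 33 [-12. -63.] [19. 19.]
-70 66 [-10. -60.] [ 16. -27.]
-60 9 [ -5. -58.] [15. 26.]
-50 13 [ -4. -43.] [  9. -37.]
-40 44 [ -8. -42.] [14. 25.]
-30 39 [ -7. -41.] [14. 26.]
-20 22 [ -8. -39.] [14. 26.]
tip px [196.43980878 137.0967835 ]
tip px [192.0974475  121.87789434]
top 204
-120 111 [-14. -67.] [ 11. -34.]
-110 19 [-13. -66.] [ 11. -48.]
-100 10 [-18. -63.] [ -5. -21.]
-90 14 [-18. -31.] [ 15. -24.]
-80 14 [-16. -55.] [ 15. -30.]
-70 31 [-14. -57.] [ 11. -31.]
-60 2 [-13. -37.] [-13. -35.]
-50 1 [ -8. -37.] [ -8. -37.]
-20 2 [-10. -32.] [ -8. -32.]
```

View pics/s5.png

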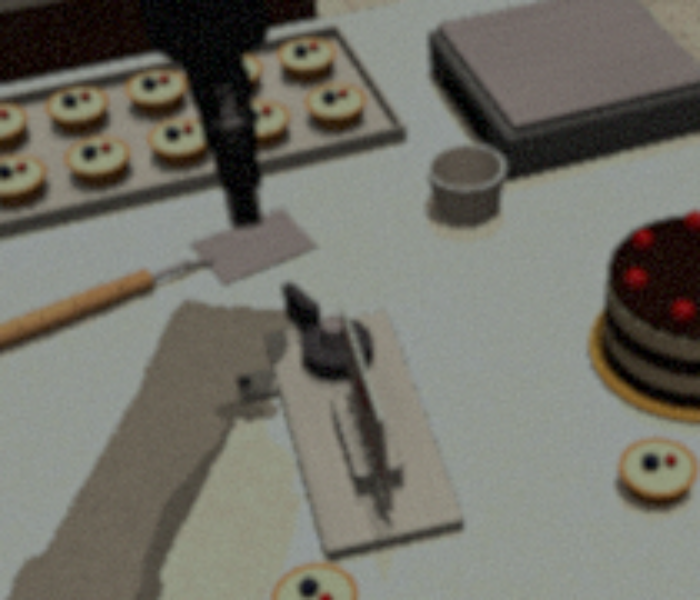

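The side view shows the fingertips at crop (245,222), about 30 mm higher than the reported TCP implies, and the wrist depth agrees (tip at tool z of about -12 mm). The fingers therefore shut above the lever, and I need to go about 28 mm lower than nominal. I'm going back to the lever.

Call:
servo_tool([
  [[0.6,0.091,0.111,0,-0.95],[0.6,0.091,0.111,0,-0.95],[0.6,0.091,0.111,0,-0.95],[0.6,0.091,0.111,0,-0.95],[0.6,0.091,0.111,0,-0.95],[0.6,0.091,0.111,0,-0.95],[0.6,0.091,0.111,0,-0.95],[0.6,0.091,0.111,0,-0.95],[0.6,0.091,0.111,0,-0.95],[0.6,0.091,0.111,0,-0.95],[0.6,0,0,-1,0],[0.6,0,0,-1,0],[0.6,0,0,-1,0],[0.6,0,0,-0.65,0],[0.6,0,0,0,0],[0.6,0,0,0,0],[0,0,0,0,0],[0,0,0,0,0],[0,0,0,0,0],[0,0,0,0,0]],
])

```text
t: 8.3
eef_pos: [0.4758, 0.2748, 0.0224]
tool_rot: [0.0, 0.585, 0.811, 0.0]
contact_force: [-2.8, -1.2, 7.6]
gripper_width: 0.117
grasp_force: 19.4
```

Run:
```python
from h import *
o=bot.get_obs();p=o['eef_pos']*1000;a=o['tool_rot']
ang=2*np.degrees(np.arctan2(a[2],a[1]));v=p[:2]-[491.6,224.5];th0=np.arctan2(v[1],v[0]);R=np.hypot(*v)
print(p,o['gripper_width'],o['grasp_force'],ang,np.degrees(th0),R,(173.7-ang)*np.pi/180/.12)
c,im,d,f=cam('wrist');P=cloud(c,d,f)
m=(d>0)&(d<.2);print('lowest finger',np.percentile(P[m][:,2],[0,.5,2])*1000)
c,im,d,f=cam('side');P=cloud(c,d,f)
```

```text
[475.8100907  274.82108242  22.39604107] 0.11675092668585903 19.441126585006714 108.35659807621496 107.42097998690087 52.74023673884884 9.503812566867047
lowest finger [-3.70590314 -2.20999056 -1.84420304]
```

The lever is pinched: width 9.9 mm, grip force 19 N. Swinging it to the mark.

Call:
servo_tool([
  [[0,-0.13,-0.048,0,0.864],[0,-0.124,-0.062,0,0.864],[0,-0.117,-0.075,0,0.864],[0,-0.109,-0.086,0,0.864],[0,-0.099,-0.097,0,0.864],[0,-0.089,-0.107,0,0.864],[0,-0.077,-0.116,0,0.864],[0,-0.064,-0.123,0,0.864],[0,-0.05,-0.129,0,0.864],[0,-0.036,-0.134,0,0.864],[0,-0.022,-0.137,0,0.864],[0,0,0,0,0],[0,0,0,0,0],[0.35,0,0,0,0],[0.35,0,0,0,0],[0.35,0,0,0,0],[0.35,0,0,1,0],[0.35,0,0,1,0],[0.35,0,0,1,0],[0.35,0,0,1,0]],
])

```text
t: 10.4
eef_pos: [0.4389, 0.2299, 0.1826]
tool_rot: [-0.0, 0.054, 0.999, -0.0]
contact_force: [0.6, -0.2, 0.2]
gripper_width: 0.35
grasp_force: 0.0
```

Run:
```python
from h import *
o=bot.get_obs();a=o['tool_rot'];print(o['eef_pos'],2*np.degrees(np.arctan2(a[2],a[1])),o['gripper_width'],np.round(o['q'],2))
for n in ['wrist','side']:
    c,im,d,f=cam(n);P=cloud(c,d,f)*1000
    r=np.hypot(P[...,0]-491.6,P[...,1]-224.5)
    q=P[(d>.2)&(r>31)&(r<66)&(P[...,2]>44)&(P[...,2]<56)&(P[...,1]>205)]
    th=np.degrees(np.arctan2(q[:,1]-224.5,q[:,0]-491.6))%360;print(n,len(q),np.percentile(th,[5,50,95]),q.mean(0))
    q=P[(d>.2)&(r<12)&(P[...,2]>46)];print(q.mean(0))
```

```text
[0.43890014 0.22989641 0.18258785] 173.7576528163859 0.35024964907264083 [ 0.28  0.44 -1.1   1.97  0.46  1.02  0.43]
wrist 340 [168.95810289 174.65097805 180.12007875] [443.73290304 229.21106849  51.03908687]
[490.81094197 223.68896467  51.05641128]
side 66 [171.49896952 179.29575417 183.8100812 ] [443.33127501 226.02448661  49.49565107]
[487.13653158 222.65858712  51.19980711]
```

The lever now points at 173.3°, against 173.7° for the mark, so it is within 0.01 rad. Next I move over the clip's wings and look.

Call:
servo_tool([
  [[0.8,0.25,-0.97,0.1,0.67],[0.8,0.25,-0.97,0.1,0.67],[0.8,0.25,-0.97,0,0.67],[0.8,0.25,-0.97,0,0.67],[0.8,0.25,-0.97,0,0.67],[0.8,0.25,-0.97,0,0.67],[0.8,0.25,-0.97,0,0.67],[0.8,0.25,-0.97,0,0.67],[0.8,0.25,-0.97,0,0.67],[0.8,0,0,0,0],[0.8,0,0,0,0]],
])

```text
t: 11.6
eef_pos: [0.5288, -0.1201, 0.1881]
tool_rot: [-0.0, -0.301, 0.954, 0.001]
contact_force: [-0.4, 0.2, 0.0]
gripper_width: 0.8
grasp_force: 0.0
```

Run:
```python
from h import *
o=bot.get_obs();a=o['tool_rot'];print(o['eef_pos'],2*np.degrees(np.arctan2(a[2],a[1]))-90,o['gripper_width'],np.round(o['q'],2))
c,im,d,f=cam('wrist');P=cloud(c,d,f)*1000;np.savez('w6.npz',P=P,im=im,d=d)
m=(d>.2)&(abs(P[...,0]-508)<60)&(abs(P[...,1]+139)<60)&(P[...,2]>24)&(P[...,2]<33)
p=P[m][:,:2];print(len(p),P[m].mean(0))
# middle line: PCA start, then symmetric image in clip axes
img=np.zeros((600,600),np.uint8)
q=((p-[508,-139])*4+300).astype(int);img[q[:,1].clip(0,599),q[:,0].clip(0,599)]=255
img=cv2.morphologyEx(img,cv2.MORPH_CLOSE,np.ones((7,7)))
big=np.zeros((600,800,3),np.uint8)
big[:,:600]=img[...,None]
big[:210,520:]=cv2.resize(im,(280,210))[...,::-1]
cv2.imwrite('pics/clip.png',big)
```

```text
[ 0.52876436 -0.1201291   0.18813325] 125.02417880360221 0.800161228041621 [ 1.02  0.6  -1.23  1.85  0.62  1.15  1.75]
815 [ 507.27130756 -140.85213604   27.28485815]
```

View pics/clip.png

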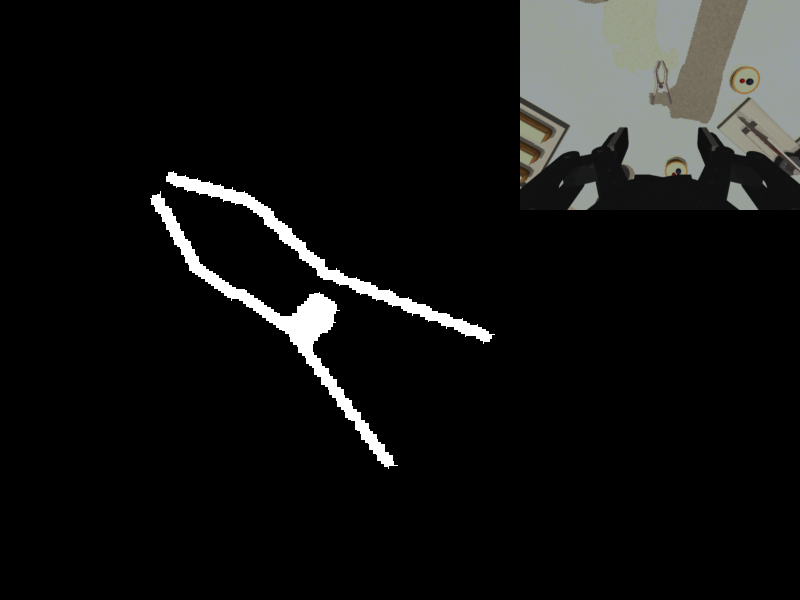

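The rectified map shows the closed clip clearly (mm):
- **Jaw tips:** (170,178) and (156,198) px.
- **Wing ends:** (489,337) and (390,465) px.
- **Pin:** (513, -137), jaws pointing at -142.2°.

The grasp centre is therefore (535.4, -119.5) with tool y at 127.8°.

Call:
servo_tool([
  [[0.65,0.165,0.015,-0.9,0.41],[0.65,0,0,-0.9,0],[0.65,0,0,-0.9,0],[0.65,0,0,-0.9,0],[0.65,0,0,0,0],[0.65,0,0,0,0]],
])

```text
t: 12.25
eef_pos: [0.5358, -0.117, 0.0458]
tool_rot: [-0.0, -0.327, 0.945, 0.0]
contact_force: [0.2, -0.3, 0.9]
gripper_width: 0.648
grasp_force: 0.0
```

```bash
cat > tip.py <<'E'
from h import *
from scipy.spatial.transform import Rotation as R
o=bot.get_obs();a=o['tool_rot'];t=o['eef_pos'];T=R.from_quat(a[[1,2,3,0]]).as_matrix()
print(t,2*np.degrees(np.arctan2(a[2],a[1]))-90,o['gripper_width'],o['grasp_force'],o['contact_force'],np.round(o['q'],2))
for n in('wrist','side'):
    c,im,d,f=cam(n);P=cloud(c,d,f);L=(P-t)@T*1000
    m=(d>0)&(abs(L[...,0])<16)&(abs(L[...,1])<50)&(P[...,2]>.034)&(L[...,2]>-60)
    q=L[m]
    for s in(-1,1):
        k=q[s*q[:,1]>0]
        if len(k): print(n,s,len(k),'tip',np.sort(k[:,2])[-8:].round(1),k[np.argsort(k[:,2])[-8:]].mean(0).round(1))
E
python3 tip.py
```

```text
[ 0.53575524 -0.1170254   0.04581583] 128.1518768714069 0.6476584310146026 0.0 [ 0.18280173 -0.34956593  0.85687986] [ 0.88  0.77 -1.06  1.94  0.84  0.95  1.63]
wrist -1 2596 tip [-12.5 -12.2 -12.1 -12.1 -12.1 -11.7 -11.4 -11.3] [ -0.6 -28.4 -11.9]
wrist 1 2627 tip [-12.6 -12.5 -12.3 -12.  -11.9 -11.9 -11.8 -11.5] [  0.5  27.2 -12.1]
side -1 97 tip [-21.2 -20.7 -20.5 -18.6 -18.3 -18.  -15.8 -12.8] [  9.9 -32.5 -18.2]
side 1 124 tip [-17.8 -17.5 -17.  -16.4 -16.2 -14.8 -13.9 -13.7] [  0.7  29.2 -15.9]
```

Call:
servo_tool([
  [[0.65,0,-0.06,-0.6,0],[0.65,0,0,-0.6,0],[0.65,0,0,0,0],[0.65,0,0,0,0],[0,0,0,0,0],[0,0,0,0,0],[0,0,0,0,0],[0,0,0,0,0],[0,0,0,0,0],[0,0,0,0,0],[0,0,0,0,0]],
], newtons=40)

```text
t: 13.45
eef_pos: [0.5385, -0.1205, 0.0004]
tool_rot: [0.002, -0.326, 0.945, -0.001]
contact_force: [-0.7, -0.0, 13.0]
gripper_width: 0.239
grasp_force: 38.9
```

The wings are squeezed to about 20-22 mm, which means fully open. I'll lift and check.

Call:
servo_tool([
  [[0,0,0,0.5,0],[0,0,0,0.7,0],[0,0,0,1,0],[0,0,0,1,0],[0,0,0,1,0],[0,0,0,0,0],[0,0,0,0,0],[0,0,0,0,0]],
])

```text
t: 14.25
eef_pos: [0.5349, -0.1213, 0.1645]
tool_rot: [-0.001, -0.326, 0.945, -0.0]
contact_force: [-0.9, -0.3, -1.5]
gripper_width: 0.238
grasp_force: 39.6
```

```bash
cat > clip.py <<'E'
from h import *
from scipy.spatial.transform import Rotation as R
o=bot.get_obs();a=o['tool_rot'];t=o['eef_pos'];T=R.from_quat(a[[1,2,3,0]]).as_matrix()
print(t,2*np.degrees(np.arctan2(a[2],a[1]))-90,o['gripper_width'],o['grasp_force'],o['contact_force'],np.round(o['q'],2))
c,im,d,f=cam('wrist');P=cloud(c,d,f);L=(P-t)@T*1000
m=(d>0)&(L[...,0]>12)&(L[...,0]<100)&(abs(L[...,1])<40)&(L[...,2]>-35)&(L[...,2]<25)
k=L[m];print(len(k))
for x in range(12,100,6):
    s=k[(k[:,0]>=x)&(k[:,0]<x+6)]
    if len(s): print(x,len(s),'y',s[:,1].min().round(1),s[:,1].max().round(1),'z',np.percentile(s[:,2],[5,50,95]).round(1))
print('xmax +/-',k[k[:,1]>5].max(0).round(1),k[k[:,1]<-5].max(0).round(1))
E
python3 clip.py
```

```text
[ 0.53493541 -0.12128503  0.16447373] 128.02153183510634 0.2378280778673842 39.6057665348053 [-0.85181723 -0.3193884  -1.50972377] [ 0.99  0.63 -1.2   1.86  0.66  1.12  1.77]
6192
12 290 y -10.7 10.9 z [-27.7 -26.6  -8.6]
18 283 y -10.5 11.0 z [-27.6 -26.7 -12.7]
24 411 y -10.5 11.3 z [-27.5 -26.4 -21.4]
30 753 y -10.3 11.7 z [-27.7 -26.5  -8.3]
36 914 y -12.2 14.5 z [-27.3 -23.2  -2.9]
42 522 y -14.9 17.7 z [-27.6 -26.   -3.4]
48 550 y -17.1 20.3 z [-27.5 -25.9  -3.5]
54 556 y -19.4 22.2 z [-27.4 -25.9  -3.8]
60 515 y -19.4 22.0 z [-27.5 -26.2  -3.4]
66 526 y -18.3 21.7 z [-27.5 -26.   -4.8]
72 546 y -17.8 21.4 z [-27.6 -26.   -3.9]
78 326 y -17.3 21.2 z [-27.7 -26.2  -3.7]
xmax +/- [81.1 22.2  1.7] [82.2 -5.2  1. ]
```

The clip is held wide open and level, with the tips about 81 mm ahead of the TCP, ±19 mm to the sides and 13 mm above the reported TCP. Next I stage it outside the card edge with the jaws towards the card.

Call:
servo_tool([
  [[0,-0.098,0.052,-0.12,-0.977],[0,-0.098,0.052,-0.12,-0.977],[0,-0.098,0.052,-0.12,-0.977],[0,-0.098,0.052,-0.12,-0.977],[0,-0.098,0.052,-0.12,-0.977],[0,-0.098,0.052,-0.12,-0.977],[0,-0.098,0.052,-0.12,-0.977],[0,-0.098,0.052,-0.12,-0.977],[0,-0.098,0.052,-0.12,-0.977],[0,-0.098,0.052,-0.12,-0.977],[0,-0.098,0.052,-0.12,-0.977],[0,-0.098,0.052,-0.12,-0.977],[0,-0.098,0.052,-0.12,-0.977],[0,-0.098,0.052,-0.12,-0.977],[0,-0.098,0.052,-0.12,-0.977],[0,-0.098,0.052,-0.12,-0.977],[0,-0.098,0.052,-0.12,-0.977],[0,-0.098,0.052,-0.12,-0.977],[0,-0.098,0.052,-0.12,-0.977],[0,-0.098,0.052,-0.12,-0.977]],
])

```text
t: 16.3
eef_pos: [0.4561, -0.0791, 0.0679]
tool_rot: [-0.001, 0.746, 0.665, -0.001]
contact_force: [-1.1, -0.2, -1.2]
gripper_width: 0.241
grasp_force: 39.7
```

Call:
servo_tool([
  [[0,0,0,0,0],[0,0,0,0,0],[0,0,0,0,0]],
])

```text
t: 16.6
eef_pos: [0.4575, -0.0794, 0.069]
tool_rot: [-0.0, 0.744, 0.668, 0.0]
contact_force: [0.1, 1.1, 0.0]
gripper_width: 0.238
grasp_force: 39.7
```

```bash
cat >> clip.py <<'E'
P=P*1000
m=(d>0)&(P[...,2]>95)&(P[...,2]<130)&(P[...,0]>440)&(P[...,0]<520)&(P[...,1]>25)&(P[...,1]<175)&(L[...,0]>95 if 'stage' in __import__('sys').argv else True)
p=P[m];print('card',len(p),cv2.minAreaRect(p[:,:2].astype(np.float32)) if len(p)>5 else '',p[:,1].min() if len(p) else '')
cv2.imwrite('pics/last%d.png'%(o['t']*100),im[...,::-1])
E
python3 clip.py stage
```

```text
[ 0.45747027 -0.07940643  0.06900145] -6.1904259715661425 0.23788079973252593 39.67550754547119 [0.10025813 1.13206962 0.00830133] [ 0.56  0.43 -0.62  2.14  0.39  0.68 -0.44]
6202
12 292 y -9.2 12.1 z [-27.6 -26.7  -6.7]
18 287 y -9.1 12.4 z [-27.7 -26.6 -15.6]
24 419 y -8.9 12.9 z [-27.6 -26.4 -21.4]
30 743 y -8.9 13.2 z [-27.7 -26.5  -7.8]
36 916 y -11.2 16.0 z [-27.5 -23.3  -2.5]
42 526 y -13.5 18.6 z [-27.6 -26.1  -3.8]
48 540 y -15.7 21.8 z [-27.7 -26.1  -3.7]
54 558 y -18.0 23.6 z [-27.6 -26.   -4. ]
60 516 y -17.9 23.4 z [-27.6 -26.2  -4.4]
66 530 y -17.2 23.0 z [-27.7 -26.1  -4.3]
72 552 y -16.2 22.8 z [-27.7 -26.2  -3.9]
78 323 y -15.6 22.5 z [-27.7 -26.2  -4.5]
xmax +/- [81.1 23.6  1.2] [82.2 -5.   1.6]
card 0
```

Call:
servo_tool([
  [[0,0.024,0.27,0,0],[0,0.024,0.27,0,0],[0,0.024,0.27,0,0],[0,0.024,0.27,0,0],[0,0.024,0.27,0,0],[0,0,0.27,0,0],[0,0,0,0,0],[0,0,0,0,0],[0,0,0,0,0],[0,0,0,0,0]],
])

```text
t: 17.65
eef_pos: [0.462, -0.0153, 0.069]
tool_rot: [0.0, 0.745, 0.667, -0.0]
contact_force: [1.5, -0.1, -0.1]
gripper_width: 0.243
grasp_force: 39.7
```

```bash
python3 clip.py | sed -n '1p;14,$p'; ls -t pics | head -1
python3 - <<'E'
from h import *
for n in('top','side'):
    c,im,d,f=cam(n);P=cloud(c,d,f)*1000
    m=(d>0)&(P[...,2]>100)&(P[...,2]<125)&(P[...,0]>455)&(P[...,0]<510)&(P[...,1]>75)&(P[...,1]<175)
    p=P[m];print(n,len(p),p.mean(0) if len(p) else '',cv2.minAreaRect(p[:,:2].astype(np.float32)) if len(p)>5 else '')
    m=(d>0)&(P[...,2]>60)&(P[...,2]<97)&(P[...,0]>430)&(P[...,0]<510)&(P[...,1]>10)&(P[...,1]<75)
    q=(P[m]-[472,45.7,0])@np.array([[.994,.110,0],[-.110,.994,0],[0,0,1]]);
    for s in q[q[:,1].argsort()][-30:].round(0): print(s.astype(int).tolist(),end=' ')
# lever
c,im,d,f=cam('top');P=cloud(c,d,f)*1000;r=np.hypot(P[...,0]-491.6,P[...,1]-224.5)
q=P[(d>0)&(r>31)&(r<66)&(abs(P[...,2]-52)<6)];print('\nlever',len(q),q.mean(0))
E
```

```text
[ 0.46204686 -0.01527115  0.06903641] -6.380827371934998 0.24345753226905806 39.67537879943848 [ 1.53992847 -0.08120778 -0.07970412] [ 0.43  0.43 -0.63  2.15  0.4   0.68 -0.59]
78 330 y -15.6 22.7 z [-27.6 -26.1  -0.9]
84 13 y 1.5 1.5 z [12.9 13.7 14.9]
90 12 y 1.5 1.5 z [13.1 13.8 14.7]
96 9 y 1.5 1.5 z [12.8 13.5 14.5]
xmax +/- [81.2 23.6  1.2] [82.3 -5.   1.5]
card 3600 ((472.2693786621094, 57.46477508544922), (66.63394927978516, 41.39048385620117), 86.59712982177734) 25.04835650771984
last1764.png
top 55 [480.56483963 120.90205247 118.55492604] ((480.3571472167969, 120.34059143066406), (88.70588684082031, 3.6642465591430664), 83.60245513916016)
[15, -10, 94] [19, -4, 94] [16, -2, 96] [19, 3, 93] [-20, 7, 96] [18, 8, 96] [-16, 11, 86] [18, 11, 95] [-18, 13, 96] [18, 13, 97] [-18, 15, 95] [2, 16, 67] [17, 16, 94] [2, 18, 79] [-16, 18, 96] [17, 19, 93] [2, 20, 91] side 0  
[-1, -29, 82] [2, -29, 97] [-7, -29, 96] [1, -29, 77] [-4, -28, 95] [5, -28, 95] [-2, -27, 96] [-4, -27, 96] [-6, -26, 97] [7, -26, 95] [5, -26, 95] [-3, -24, 97] [7, -24, 90] [2, -24, 75] [6, -23, 96] [-1, -23, 95] [1, -23, 94] [10, -19, 74] [10, -19, 77] [11, -18, 83] [11, -18, 85] [11, -17, 88] [14, -11, 73] [14, -10, 69] [-24, -4, 82] [-24, -4, 88] [-25, -2, 74] [-24, -2, 83] [-24, -1, 75] [-2, -1, 71] 
lever 48 [444.47443083 229.08593423  51.74445852]
```

View pics/last1764.png

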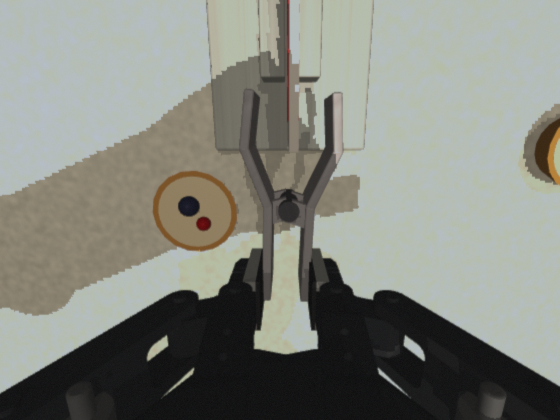

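The jaws at (250,95) and (333,95) straddle the card (column 291, near end at row 150), the pin (289,208) is outside the edge, and nothing touches. Handing in.

```bash
python3 -c "from station import bot;print(bot.hand_in())"
```

```text
the job is handed in; nothing more can be done
None
```

I turned the lever to within about 0.01 rad of its mark, and handed in holding the clip wide open and level, its jaws about 19 mm past the card's free edge on either side and touching nothing; the hand-in gave no verdict.

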